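# Fetch the flasher relay from behind the cans

### The job

The flasher relay stands at the back of the blue tray, hemmed in by the spray can, the square tin and the jar. First clear all three out of the way and stand them upright on the black rubber mat, then fetch the relay and set it down, blades up, in the pocket of the aluminium test block; only after that put the three back in the tray, each upright and exactly where it stood at the start. Tip nothing over, and leave the tape roll, wrench and pliers alone.

Things in the scene. Friction and masses are not known exactly. Their poses are not given: they have to be found in the camera images.
- tray: Fixed open blue tray 190 (x) x 230 (y) x 30 mm high, walls and floor 4 mm thick; origin under its centre on the bench; -x is its front, towards the robot. The relay stands 20 mm to +x of its centre; one container 42 mm to -x of the centre, in front of the relay, the others 60 mm to +y and -y, 25 mm to +x (all about); which is where changes. Relay and containers are only some 15 mm apart.
- mat: Fixed black rubber mat lying on the bench, 180 (x) x 220 (y) x 3 mm; origin under its centre. The side area, empty at the start, on the other side (left or right) from the tray; a container counts as on it when its centre is within the mat's edges.
- test_block: Fixed square aluminium test block 62 x 62 x 10 mm high with a 50 x 50 mm square pocket open at the top; pocket floor 4 mm above the bench; origin under its centre, in the middle of the pocket.
- spray_can: Small round spray can, bare aluminium with a white band: body 52 mm diameter and 82 mm high, then a narrow shoulder and a black nozzle 22 mm wide, 105 mm over all, 180 g or so; origin at the centre of its underside, z up. Stands loose in the tray.
- tin: Square steel tin 48 x 48 x 78 mm high, sides along its x and y, with a black screw cap 26 mm wide on top, 92 mm over all, 220 g or so; origin at the centre of its underside, z up. Stands loose in the tray, its sides within about 0.15 rad of the tray's.
- jar: Round amber glass jar, 54 mm diameter and 52 mm high, with a black lid 56 mm in diameter and 18 mm thick, 70 mm over all, 200 g or so; origin at the centre of its underside, z up. Stands loose in the tray.
- relay: Flasher relay standing on its cap, terminals up: black square body with aluminium base plate, 34 x 34 x 40 mm high, sides along its x and y, with four brass blades standing 10 mm above it (50 mm over all), 80 g or so; origin at the centre of its underside, z up. Stands loose in the tray, its sides within about 0.15 rad of the tray's.
- tape_roll: Cream tape roll lying flat, 80 mm diameter with a 60 mm hole, 45 mm high; origin at the centre of its underside. Lies beyond the work; leave it.
- wrench: Steel wrench 150 mm long lying along its x; origin on its underside. Lies beyond the work; leave it.
- pliers: Pliers with orange handles, about 145 mm long, 14 mm high, lying along their x; origin under the pivot. Lie beyond the work; leave them.

How it is judged:
By the outcome, as a careful person would: the job done as asked, in the order asked, and still so for the second after the job is handed in, with the robot touching nothing.
It also fails if it takes over 144 s, if anything falls off the work surface, if the arm or the gripper's body presses on something with over 40 N, if the wrist force passes 120 N, or if a joint passes its speed limit or range.

### The arm

A 6-joint arm with a two-finger parallel gripper is mounted at the origin on the work surface. World frame = base frame: x ahead of the robot, y to its left, z up, the work surface at z = 0. Lengths are in m, angles in rad, forces in N, time in s.
With the tool pointing down it reaches from about 0.3 to 0.875 m from the base axis. Payload 6.4 kg.
Tool frame: the origin (TCP) lies between the finger pads; the fingertips stand 19 mm ahead of it and the grasp point (between the pads) is the TCP (ctrl.tips_ahead is the z of the fingertips in the tool frame, in m); z points along the fingers, y is the line along which they close (so a half turn about z gives the same grasp; the last joint's range is limited). The gripper opens to 85 mm and grips with 20 to 120 N. Pads are 22 mm wide; open, the fingers measure 114 mm over their backs; the gripper's body (76 mm by 85 mm) begins 54 mm behind the grasp point. The pads swing forward as they close: fully open they stand 13 mm farther back than shut.
Start: joints at [-1.346, 0.181, 1.607, -0, 1.354, -0.206], TCP at [0.24, -0.522, 0.25] pointing down, gripper open.
Joint ranges: [-2.99, 2.99], [-0.89, 2.07], [0.3, 2.58], [-1.14, 4.28], [0, 2.63], [-3.12, 3.12]. Speed limits (rad/s): [2.57, 2.57, 3.01, 3.14, 3.14, 3.14].

### API

Orientations are given as a unit quaternion [w, x, y, z].
In Python, from bench import readout, vision, ctrl gives the robot as it stands.
- The arm moves only by the tool play_rows, never from a script. Its arguments are lists of equal length, an entry for each row: "xyz": the shift along the tool's x, y, z in mm, a list of three; "rot": the turn, a rotation vector about the tool's x, y, z in rad, a list of three; "grip": the opening, from 0 (shut) to 1 (fully open). In form: {"xyz": [[x, y, z], ...], "rot": [[rx, ry, rz], ...], "grip": [grip, ...]}. A call has exactly 10 rows; each row is the pose to reach, as a shift and turn from the pose commanded when the call began, along the tool's axes at that moment; what a row does not reach only later rows make up. A row lasts 1/8 s, in which the tool goes at most 62.5 mm and 10.7 degrees, less where a joint would pass 70% of its speed; a pose out of reach is approached as far as the arm can. A call with a gripper value outside its range is refused whole. The fingers move at their own pace and stop on an object; the grip force is fixed at half the most. Time passes only in rows, so rows that repeat a pose let the fingers close, or fill a call up. It gives the time, the measured TCP pose, the force, the opening and the grip force at its end, in the units of the state.
- readout.get_obs(): the state, without advancing time (a new reading comes with each control period).
- vision.camera(name): name is "scene" or "side" or "wrist"; returns a dict with "color" (420x560x3 uint8, red, green, blue), "depth" (420x560 float32, m along the optical axis (not along the pixel's ray), 0 where there is no reading), "camera_matrix" (3x3 intrinsics, pixels), "extrinsics" (4x4, takes a point from camera to world coordinates); the wrist camera has in their place "hand_eye" (4x4, takes a point from camera to tool coordinates, whose origin is the TCP and whose axes are the flange's). Camera axes: x right, y down, z forward; pixel columns grow to the right and rows downward; lengths in m; the calibration is good to about 2 mm. A picture is of the moment at which its call begins: read the wrist's pose just before it.
- ctrl.hand_in(): hands the job in; it is judged then, once.
The state is a dict: "time_s": time; "q": joint angles; "dq": joint speeds; "joint_efforts": joint torques, N m; "eef_pos": TCP position; "eef_rot": TCP orientation; "wrist_force": force on the tool from outside, world axes, zero at the start; "torque": the same for the moment, N m; "opening": opening from 0.0 (shut) to 1.0 (fully open); "grasp_force": force on a finger pad.
Only numpy, scipy, OpenCV 4.12 (cv2) and the standard library are available. Lean on these libraries where they do the work, as an engineer would, in place of code of your own. Each camera call takes 0.05 s, during which the arm holds its last target. There are 200 camera calls.

## Working session

There is one attempt and no reset: what is moved stays moved. The work goes in short steps, Python scripts to look and compute and a tool call to move; the robot and the scene stay as the last step left them, time stands still between calls to the robot, and variables do not carry over. Pictures are saved under pics/ and viewed, at most 14 in all, crops included, and the job is handed in when it is done.

Besides the shell and the picture viewer there is one more tool, called after "Request:" by a JSON object that holds its "name" and its "arguments", one argument or row to a line. play_rows: Moves the arm, as the interface text tells. Its arguments: {"type":"object","properties":{"xyz":{"type":"array","items":{"type":"array","items":{"type":"number"}}},"rot":{"type":"array","items":{"type":"array","items":{"type":"number"}}},"grip":{"type":"array","items":{"type":"number"}}},"required":["xyz","rot","grip"]}

```bash
ls; mkdir -p pics
cat > h.py <<'E'
import numpy as np, cv2
from bench import readout, vision, ctrl
from scipy.spatial.transform import Rotation as R
def tool():
    o=readout.get_obs(); q=o["eef_rot"]; T=np.eye(4)
    T[:3,:3]=R.from_quat([q[1],q[2],q[3],q[0]]).as_matrix(); T[:3,3]=o["eef_pos"]; return T,o
def cam(n):
    T,o=tool(); c=vision.camera(n)
    E=c["extrinsics"] if n!="wrist" else T@c["hand_eye"]
    K=c["camera_matrix"]; d=c["depth"]; v,u=np.indices(d.shape)
    P=np.stack([(u-K[0,2])/K[0,0]*d,(v-K[1,2])/K[1,1]*d,d],-1)@E[:3,:3].T+E[:3,3]
    P[d==0]=np.nan
    return c["color"],P,E,K
def save(n,col): cv2.imwrite("pics/"+n+".png",col[:,:,::-1])
E
python3 - <<'E'
from h import *
T,o=tool(); print(o); print(T.round(3)); print(ctrl.tips_ahead)
for n in("scene","side","wrist"):
    c,P,E,K=cam(n); save(n+"0",c); np.savez(n+"0.npz",c=c,P=P,E=E,K=K); print(n,E.round(3),K.round(0))
a=cv2.imread("pics/scene0.png")
E
```

```text
pics
{'time_s': 0.0, 'q': array([-1.34631280e+00,  1.81543499e-01,  1.60802166e+00, -2.01830230e-05,
        1.35380759e+00, -2.06296381e-01]), 'dq': array([-0.00017754,  0.00095238, -0.00040893, -0.0001355 , -0.00060876,
       -0.00042932]), 'joint_efforts': array([-1.77790273e-03, -4.44879842e+01, -3.51341665e+01, -3.63814679e-04,
        8.93039221e-03,  3.28997851e-05]), 'eef_pos': array([ 0.24      , -0.52193451,  0.24937615]), 'eef_rot': array([-8.89924347e-04,  9.76892271e-01,  2.13730435e-01, -1.79461529e-05]), 'wrist_force': array([ 1.06554973, -0.83658245, -0.68219054]), 'torque': array([ 0.00794485,  0.01794865, -0.00072882]), 'grasp_force': 0.0, 'opening': 1.0016509193517886}
[[ 0.909  0.418 -0.     0.24 ]
 [ 0.418 -0.909  0.002 -0.522]
 [ 0.    -0.002 -1.     0.249]
 [ 0.     0.     0.     1.   ]]
0.019
scene [[-0.596  0.438 -0.673  1.39 ]
 [ 0.803  0.305 -0.513  0.567]
 [-0.019 -0.846 -0.533  0.628]
 [ 0.     0.     0.     1.   ]] [[514.   0. 277.]
 [  0. 514. 214.]
 [  0.   0.   1.]]
side [[-0.997 -0.029  0.074  0.562]
 [-0.077  0.596 -0.799  0.746]
 [-0.021 -0.803 -0.596  0.622]
 [ 0.     0.     0.     1.   ]] [[399.   0. 285.]
 [  0. 399. 209.]
 [  0.   0.   1.]]
wrist [[ 0.418 -0.871 -0.259  0.306]
 [-0.909 -0.401 -0.117 -0.492]
 [-0.002  0.284 -0.959  0.372]
 [ 0.     0.     0.     1.   ]] [[341.   0. 270.]
 [  0. 341. 213.]
 [  0.   0.   1.]]
```

View pics/scene0.png

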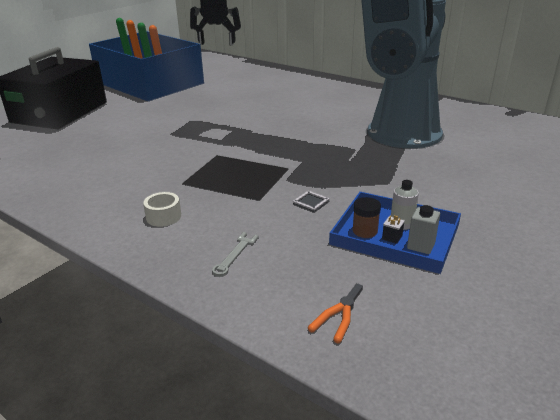

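View pics/side0.png

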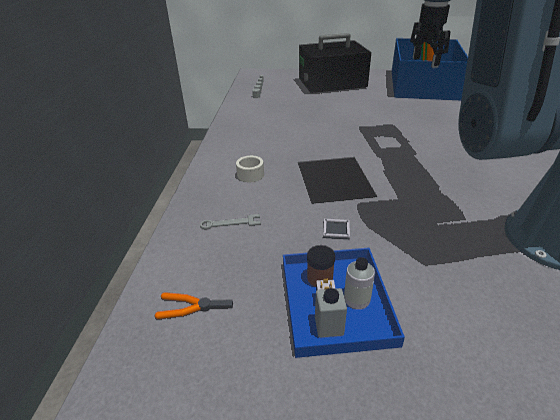

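The can is in front (scene px 405,205), the jar is on the mat side (366,218), the tin on the far side (424,230), and the relay between them (394,229). The mat is at (236,177) and the block at (311,201).

```bash
cat >> h.py <<'E'
def rect(pts):
    (c,s,a)=cv2.minAreaRect((pts*1000).astype(np.float32)); return np.round(c,1),np.round(s,1),round(a,2)
E
python3 - <<'E'
import numpy as np,cv2
from h import rect
for n in("scene","side"):
    d=np.load(n+"0.npz");c=d["c"].astype(int);P=d["P"]
    r,g,b=c[...,0],c[...,1],c[...,2]; z=P[...,2]
    def biggest(m):
        k,l,s,_=cv2.connectedComponentsWithStats(m.astype(np.uint8)); i=1+s[1:,4].argmax(); return l==i
    reg=(P[...,0]>.2)&(P[...,0]<.9)&(abs(P[...,1])<.6)
    m=biggest(reg&(b>1.8*r)&(b>60)&(z<.05)); print(n,"tray",rect(P[m][:,:2]),z[m].min(),z[m].max())
    cx,cy=np.array(rect(P[m][:,:2])[0])/1000
    m=biggest(reg&(r<40)&(z<.012)&(b<40)); print("mat",rect(P[m][:,:2]),np.median(z[m]))
    m=reg&(abs(P[...,0]-cx)<.085)&(abs(P[...,1]-cy)<.105)&(z>.034)
    k,l,s,cc=cv2.connectedComponentsWithStats(m.astype(np.uint8))
    for x0,y0,nm in((-42,0,"can"),(20,0,"relay"),(25,60,"tin"),(25,-60,"jar")):
        mm=m&(np.hypot(P[...,0]-cx-x0/1000,P[...,1]-cy-y0/1000)<.03)
        zt=np.nanpercentile(z[mm],98); t=mm&(z>zt-.006); print(nm,"top",zt.round(4),rect(P[t][:,:2]),"all",rect(P[mm][:,:2]))
    uv=(311,201) if n=="scene" else (337,229)
    w=np.zeros(z.shape,bool); w[uv[1]-16:uv[1]+17,uv[0]-24:uv[0]+25]=1
    t=w&(z>.006)&(z<.02)&(r>110); print("block",rect(P[t][:,:2]),np.median(z[t]),t.sum())
E
```

```text
scene tray (array([517. , 209.3]), array([196.9, 246.7]), 9.94) -0.0022732953035683456 0.04730981235047649
mat (array([551.3, 222.6]), array([ 7.2, 30.1]), 3.04) 0.009344070433793816
can top 0.1081 (array([476.1, 213.4]), array([21.8, 20.8]), 11.64) all (array([482.7, 216.2]), array([38.4, 52. ]), 23.52)
relay top 0.0728 (array([543.1, 184.5]), array([25.3,  8.1]), 8.04) all (array([538.4, 208.6]), array([37. , 57.5]), 4.11)
tin top 0.096 (array([531.1, 281.1]), array([26.2, 24.9]), 6.94) all (array([537.1, 278.3]), array([43.6, 40.5]), 6.64)
jar top 0.075 (array([545.3, 156.5]), array([50.7, 43.5]), 4.94) all (array([545.5, 156.5]), array([51.1, 43.6]), 6.58)
block (array([509.1,  -2.8]), array([66.8, 64.3]), 0.29) 0.009089995015283736 143
side tray (array([514.1, 216. ]), array([190.2, 233.3]), 9.89) -0.0006260138685686423 0.04737783650797445
mat (array([ 552.1, -116.2]), array([16.6,  4.9]), 12.36) 0.0032832850242305867
can top 0.1114 (array([473.7, 211.4]), array([19.4, 20.9]), 48.93) all (array([474.2, 214.6]), array([47.2, 52. ]), 79.17)
relay top 0.0636 (array([541.1, 187.8]), array([2.2, 0.8]), 21.57) all (array([537.6, 211.5]), array([37.6, 38.2]), 57.67)
tin top 0.0989 (array([529.2, 280.3]), array([24.5, 23.9]), 89.78) all (array([530.9, 280.3]), array([44.4, 48.5]), 9.11)
jar top 0.0779 (array([544.2, 158.9]), array([53.5, 48. ]), 88.96) all (array([543.8, 159. ]), array([48. , 53.8]), 1.16)
block (array([519.2,   5.3]), array([85.6, 82.7]), 87.27) 0.011913298297564101 182
```

Request:
{"name": "play_rows", "arguments": {
  "xyz": [
    [484,-573,-50],
    [484,-573,-50],
    [484,-573,-50],
    [484,-573,-50],
    [484,-573,-50],
    [484,-573,-50],
    [484,-573,-50],
    [484,-573,-50],
    [484,-573,-50],
    [484,-573,-50]
  ],
  "rot": [
    [0,0,0.258],
    [0,0,0.258],
    [0,0,0.258],
    [0,0,0.258],
    [0,0,0.258],
    [0,0,0.258],
    [0,0,0.258],
    [0,0,0.258],
    [0,0,0.258],
    [0,0,0.258]
  ],
  "grip": [1,1,1,1,1,1,1,1,1,1]
}}

```text
time_s: 1.4
eef_pos: [0.4069, 0.0806, 0.2922]
eef_rot: [0.0, 0.996, 0.086, 0.001]
wrist_force: [1.1, -0.7, -0.1]
opening: 1.002
grasp_force: 0.0
```

Run:
```python
from h import *
c,P,E,K=cam("wrist"); save("w1",c); np.savez("w1.npz",c=c,P=P,E=E,K=K)
T,o=tool(); print(T.round(4),o["q"].round(3),o["time_s"])
print(T[:3,:3].T@(np.array([.44,.2,.3])-T[:3,3])*1000)
```

```text
[[ 0.9839  0.1787  0.0027  0.4075]
 [ 0.1787 -0.9839  0.0048  0.0877]
 [ 0.0035 -0.0042 -1.      0.2928]
 [ 0.      0.      0.      1.    ]] [-0.078 -0.234  1.926  0.005  1.448  1.312] 1.45
[  52.07223727 -104.66746628   -6.58548411]
```

View pics/w1.png

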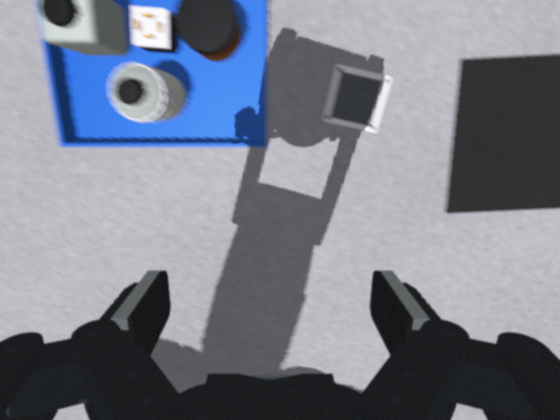

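View shows tray top left (x 45–265, y<145), block (360,97), mat at the right edge. I'll move so the whole tray is in view.

Request:
{"name": "play_rows", "arguments": {
  "xyz": [
    [50,-105,-7],
    [50,-105,-7],
    [50,-105,-7],
    [50,-105,-7],
    [50,-105,-7],
    [50,-105,-7],
    [50,-105,-7],
    [50,-105,-7],
    [50,-105,-7],
    [50,-105,-7]
  ],
  "rot": [
    [0,0,0],
    [0,0,0],
    [0,0,0],
    [0,0,0],
    [0,0,0],
    [0,0,0],
    [0,0,0],
    [0,0,0],
    [0,0,0],
    [0,0,0]
  ],
  "grip": [1,1,1,1,1,1,1,1,1,1]
}}

```text
time_s: 2.7
eef_pos: [0.438, 0.1905, 0.2989]
eef_rot: [0.0, 0.996, 0.086, 0.0]
wrist_force: [0.6, 0.5, 0.4]
opening: 1.002
grasp_force: 0.0
```

```bash
cat >> h.py <<'E'
def measure(P,c,ctr=(.515,.214),yaw=.173):
    r,g,b=[c[...,i].astype(int) for i in range(3)]; z=P[...,2]; Rz=np.array([[np.cos(yaw),np.sin(yaw)],[-np.sin(yaw),np.cos(yaw)]])
    q=(P[...,:2]-np.array(ctr))@Rz.T*1000
    m=(abs(q[...,0])<110)&(abs(q[...,1])<130)&(b>1.8*r)&(b>60)&(z>.022)&(z<.04)
    if m.sum()>50: print("tray rim",rect(P[m][:,:2]),np.median(z[m]))
    for nm,x0,y0,h in (("can",-42,0,.105),("relay",20,0,.05),("tin",25,60,.092),("jar",25,-60,.07)):
        w=(np.hypot(q[...,0]-x0,q[...,1]-y0)<34)&(z>.036)
        if nm=="relay": w&=(abs(q[...,0]-x0)<25)&(abs(q[...,1]-y0)<24)&(z<.075)
        if w.sum()<20: print(nm,"none"); continue
        zt=np.nanpercentile(z[w],97)
        for a,bb in ((.007,"top"),(.022,"22mm")):
            t=w&(z>zt-a); print(nm,bb,zt.round(4),rect(P[t][:,:2]),"ell",np.round(cv2.minEnclosingCircle((P[t][:,:2]*1000).astype(np.float32))[0],1),t.sum())
        if nm=="tin":
            t=w&(abs(z-.082)<.005); print("shoulder",rect(P[t][:,:2]),t.sum())
        if nm=="can":
            for zz in(.086,.07):
                t=w&(abs(z-zz)<.006); print("body",zz,rect(P[t][:,:2]),t.sum())
E
python3 - <<'E'
from h import *
c,P,E,K=cam("wrist"); save("w2",c); np.savez("w2.npz",c=c,P=P,E=E,K=K)
T,o=tool(); print(T.round(4),o["q"].round(3),o["time_s"])
measure(P,c)
cv2.imwrite("pics/w2b.png",cv2.resize(c[:260,90:450,::-1],None,fx=2.2,fy=2.2))
r=c.astype(int);z=P[...,2]
m=(abs(P[...,0]-.514)<.06)&(abs(P[...,1])<.06)&(z>.006)&(z<.02)&(r[...,0]>100)
print("block",rect(P[m][:,:2]),np.median(z[m]),m.sum())
E
```

```text
[[ 0.9851  0.172  -0.      0.438 ]
 [ 0.172  -0.9851 -0.      0.1905]
 [-0.      0.     -1.      0.2988]
 [ 0.      0.      0.      1.    ]] [ 0.161 -0.083  1.783 -0.     1.441  1.559] 2.75
tray rim (array([513.8, 216.9]), array([190.3, 230.1]), 9.85) 0.02817502241232936
can top 0.3718 (array([452. , 201.2]), array([10.7, 52.5]), 9.02) ell [454.  201.5] 2942
can 22mm 0.3718 (array([450.8, 202.5]), array([12.7, 55.4]), 9.02) ell [454.3 203. ] 10658
body 0.086 (array([473. , 212.5]), array([50.5, 51. ]), 35.51) 1469
body 0.07 (array([494.7, 211.1]), array([38.4,  8.7]), 86.01) 20
relay top 0.0526 (array([535.2, 219.4]), array([21.2, 20.1]), 56.09) ell [535.1 219.3] 91
relay 22mm 0.0526 (array([535.4, 219.3]), array([34.1, 34. ]), 6.13) ell [535.7 219.3] 1147
tin top 0.0952 (array([528.4, 280.4]), array([25.2, 25.1]), 59.3) ell [528.5 280.6] 710
tin 22mm 0.0952 (array([528.5, 280.7]), array([48.1, 48.4]), 8.76) ell [528.4 280.4] 2794
shoulder (array([528.4, 280.6]), array([47.4, 48.1]), 8.29) 1999
jar top 0.074 (array([546.3, 161.1]), array([54.8, 54.8]), 11.0) ell [545.9 160.9] 2806
jar 22mm 0.074 (array([545.9, 161. ]), array([55. , 54.7]), 19.0) ell [546.  160.9] 2838
block (array([507.7,  -3.3]), array([63.4, 62. ]), 87.87) 0.008477214955915191 1077
```

View pics/w2b.png

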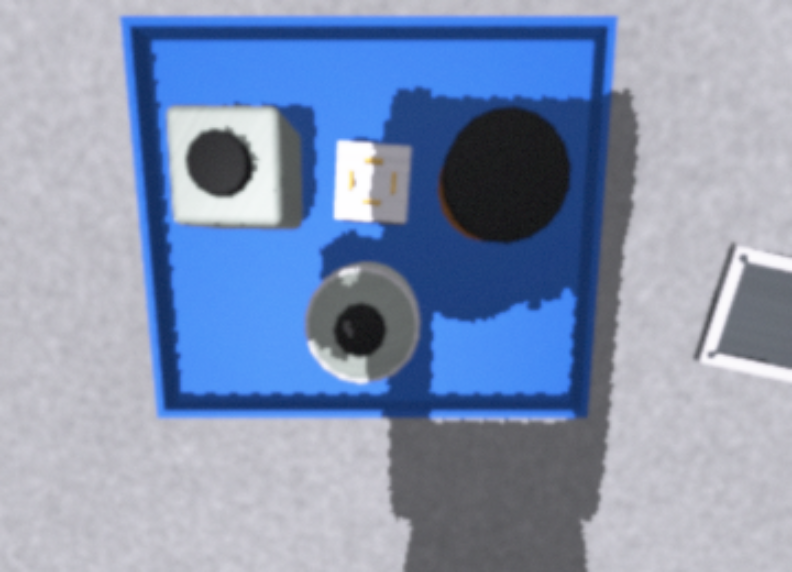

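```bash
cat >> h.py <<'E'
def go(x,y,z,yaw,T=None):
    "mm, deg -> tool shift mm, rz; closing axis is yaw-90"
    if T is None: T,o=tool()
    s=T[:3,:3].T@(np.array([x,y,z])-T[:3,3]*1000)
    cur=np.arctan2(T[1,0],T[0,0]); rz=-(np.deg2rad(yaw)-cur); rz=(rz+np.pi)%(2*np.pi)-np.pi
    print("shift",s.round(1),"rz",rz.round(4)); 
    y=np.deg2rad(yaw); T2=np.array([[np.cos(y),np.sin(y),0,x/1000],[np.sin(y),-np.cos(y),0,0],[0,0,-1,z/1000],[0,0,0,1]]); T2[1,3]=0; return T2
E
python3 - <<'E'
from h import *
for n in("scene0","w1","side0"):
    d=np.load(n+".npz");c=d["c"].astype(int);P=d["P"];z=P[...,2]
    m=(P[...,0]>.25)&(P[...,0]<.8)&(P[...,1]<-.05)&(P[...,1]>-.5)&(c.max(-1)<48)&(abs(z)<.012)
    k,l,s,_=cv2.connectedComponentsWithStats(m.astype(np.uint8)); i=1+s[1:,4].argmax(); print(n,rect(P[l==i][:,:2]),np.median(z[l==i]))
go(473,212.5,150,9.9); go(473,212.5,67,9.9)
E
```

```text
scene0 (array([ 508.7, -237.7]), array([182.7, 220.5]), 12.71) 0.002187023080637396
w1 (array([ 522.6, -167.9]), array([1.5, 4.3]), 41.06) 0.002114880775826611
side0 (array([ 469.5, -139.3]), array([177.6,  61.9]), 34.0) 0.004916247073275537
shift [ 38.2 -15.6 148.8] rz 0.0001
shift [ 38.2 -15.6 231.8] rz 0.0001
```

Request:
{"name": "play_rows", "arguments": {
  "xyz": [
    [20,-8,50],
    [38,-16,100],
    [38,-16,130],
    [38,-16,145],
    [38,-16,165],
    [38,-16,190],
    [38,-16,215],
    [38,-16,230],
    [38,-16,232],
    [38,-16,232]
  ],
  "rot": [
    [0,0,0],
    [0,0,0],
    [0,0,0],
    [0,0,0],
    [0,0,0],
    [0,0,0],
    [0,0,0],
    [0,0,0],
    [0,0,0],
    [0,0,0]
  ],
  "grip": [1,1,1,1,1,1,1,1,1,1]
}}

```text
time_s: 4.0
eef_pos: [0.4734, 0.2129, 0.0677]
eef_rot: [-0.0, 0.996, 0.086, 0.001]
wrist_force: [-0.2, 0.2, 0.2]
opening: 1.002
grasp_force: 0.0
```

Request:
{"name": "play_rows", "arguments": {
  "xyz": [
    [0,0,0],
    [0,0,0],
    [0,0,0],
    [0,0,0],
    [0,0,0],
    [0,0,0],
    [0,0,0],
    [0,0,0],
    [0,0,-5],
    [0,0,-10]
  ],
  "rot": [
    [0,0,0],
    [0,0,0],
    [0,0,0],
    [0,0,0],
    [0,0,0],
    [0,0,0],
    [0,0,0],
    [0,0,0],
    [0,0,0],
    [0,0,0]
  ],
  "grip": [0.4,0.2,0,0,0,0,0,0,0,0]
}}

```text
time_s: 5.25
eef_pos: [0.4724, 0.2127, 0.077]
eef_rot: [0.0, 0.996, 0.086, -0.0]
wrist_force: [1.1, 0.0, -1.9]
opening: 0.595
grasp_force: 62.4
```

Run:
```python
from h import *
T,o=tool(); print(T[:3,3].round(4),o["wrist_force"].round(2),o["opening"])
go(473,212.5,215,9.9); go(468,-242.5,215,9.9); go(468,-242.5,66,9.9)
```

```text
[0.4724 0.2127 0.077 ] [ 1.05  0.05 -1.89] 0.5949424370780861
shift [   0.4    0.3 -138. ] rz 0.0
shift [ -82.7  447.7 -138. ] rz 0.0
shift [-82.6 447.7  11. ] rz 0.0
```

Request:
{"name": "play_rows", "arguments": {
  "xyz": [
    [0,0,-50],
    [0,0,-100],
    [-5,25,-108],
    [-14,75,-108],
    [-24,130,-108],
    [-35,190,-108],
    [-46,250,-108],
    [-57,310,-108],
    [-68,370,-108],
    [-78,420,-108]
  ],
  "rot": [
    [0,0,0],
    [0,0,0],
    [0,0,0],
    [0,0,0],
    [0,0,0],
    [0,0,0],
    [0,0,0],
    [0,0,0],
    [0,0,0],
    [0,0,0]
  ],
  "grip": [0,0,0,0,0,0,0,0,0,0]
}}

```text
time_s: 6.5
eef_pos: [0.4677, -0.2167, 0.1851]
eef_rot: [0.0, 0.996, 0.086, 0.0]
wrist_force: [0.9, 0.1, -0.8]
opening: 0.594
grasp_force: 63.4
```

Run:
```python
from h import *
T,o=tool(); print(T[:3,3].round(4),o["q"].round(2),o["opening"])
go(468,-242.5,180,9.9); go(468,-242.5,66,9.9)
```

```text
[ 0.4677 -0.2167  0.1851] [-0.66  0.12  1.82  0.    1.21  0.73] 0.5943197013431261
shift [-4.1 25.5  5.1] rz -0.001
shift [ -4.1  25.4 119.1] rz -0.001
```

Request:
{"name": "play_rows", "arguments": {
  "xyz": [
    [-4,27.5,10],
    [-4,27.5,50],
    [-4,27.5,85],
    [-4,27.5,105],
    [-4,27.5,114],
    [-4,27.5,118],
    [-4,27.5,119.5],
    [-4,27.5,119.5],
    [-4,27.5,119.5],
    [-4,27.5,119.5]
  ],
  "rot": [
    [0,0,0],
    [0,0,0],
    [0,0,0],
    [0,0,0],
    [0,0,0],
    [0,0,0],
    [0,0,0],
    [0,0,0],
    [0,0,0],
    [0,0,0]
  ],
  "grip": [0,0,0,0,0,0,0,0,0,0]
}}

```text
time_s: 7.75
eef_pos: [0.4692, -0.2422, 0.0669]
eef_rot: [0.0, 0.996, 0.086, 0.0]
wrist_force: [-2.9, 2.1, 6.4]
opening: 0.595
grasp_force: 63.8
```

Request:
{"name": "play_rows", "arguments": {
  "xyz": [
    [0,0,0],
    [0,0,0],
    [0,0,0],
    [0,0,0],
    [0,0,0],
    [0,0,-15],
    [0,0,-50],
    [0,0,-95],
    [0,0,-130],
    [0,0,-134]
  ],
  "rot": [
    [0,0,0],
    [0,0,0],
    [0,0,0],
    [0,0,0],
    [0,0,0],
    [0,0,0],
    [0,0,0],
    [0,0,0],
    [0,0,0],
    [0,0,0]
  ],
  "grip": [1,1,1,1,1,1,1,1,1,1]
}}

```text
time_s: 9.0
eef_pos: [0.4705, -0.2435, 0.2036]
eef_rot: [0.003, 0.996, 0.086, 0.003]
wrist_force: [-0.1, -0.2, -0.6]
opening: 1.005
grasp_force: 0.0
```

Run:
```python
from h import *
T,o=tool(); print(T[:3,3].round(4),o["q"].round(2),o["opening"],o["wrist_force"])
go(528.4,280.6,200,98.4)
```

```text
[ 0.4705 -0.2435  0.2036] [-0.7   0.12  1.77  0.    1.24  0.7 ] 1.0049343981115273 [-0.12788825 -0.17979535 -0.56154059]
shift [ 147.2 -506.3    1.5] rz -1.5445
```

Request:
{"name": "play_rows", "arguments": {
  "xyz": [
    [8,-28,0],
    [23,-80,0],
    [40,-136,0],
    [56,-192,0],
    [72,-248,0],
    [88,-304,0],
    [105,-360,0],
    [121,-416,0],
    [136,-466,0],
    [147,-506,0]
  ],
  "rot": [
    [0,0,-0.08],
    [0,0,-0.24],
    [0,0,-0.41],
    [0,0,-0.58],
    [0,0,-0.75],
    [0,0,-0.92],
    [0,0,-1.09],
    [0,0,-1.26],
    [0,0,-1.42],
    [0,0,-1.545]
  ],
  "grip": [1,1,1,1,1,1,1,1,1,1]
}}

```text
time_s: 10.25
eef_pos: [0.5259, 0.2836, 0.1985]
eef_rot: [-0.0, 0.651, 0.759, -0.001]
wrist_force: [0.2, -0.1, -0.1]
opening: 0.998
grasp_force: 0.0
```

Run:
```python
from h import *
T,o=tool(); print(T[:3,3].round(4),o["q"].round(2),o["dq"].round(2))
c,P,E,K=cam("wrist"); c,P,E,K=cam("wrist"); save("w3",c)
T,o=tool(); print(T[:3,3].round(4),o["q"].round(2),o["dq"].round(2))
measure(P,c,(.514,.217))
go(528.4,280.6,62,98.4)
```

```text
[0.5259 0.2836 0.1985] [0.3  0.28 1.6  0.   1.27 0.14] [ 0.53  0.37 -0.46 -0.01  0.09 -0.45]
[0.5257 0.2851 0.1984] [0.3  0.28 1.59 0.   1.27 0.14] [-0.06 -0.03  0.04 -0.03  0.01  0.04]
tray rim (array([513.2, 216.5]), array([190.4, 231.2]), 9.78) 0.028173474471070936
can none
relay top 0.0526 (array([534.6, 219.9]), array([21.6, 20.7]), 54.53) ell [534.5 219.9] 175
relay 22mm 0.0526 (array([535. , 219.5]), array([34., 35.]), 5.98) ell [534.9 219.3] 1402
tin top 0.2715 (array([524.8, 303.2]), array([49.3, 10.3]), 8.46) ell [524.8 303.4] 2637
tin 22mm 0.2715 (array([524.9, 302.3]), array([49.3, 12.1]), 8.46) ell [524.8 303.4] 9623
shoulder (array([528.1, 281.6]), array([47.7, 46.8]), 9.21) 2728
jar top 0.0735 (array([545.2, 162.2]), array([54.8, 53.7]), 9.84) ell [545.4 161.8] 2856
jar 22mm 0.0735 (array([545.2, 162.2]), array([54.8, 53.7]), 9.84) ell [545.4 161.8] 3344
shift [ -5.    2.1 136.4] rz 0.0068
```

Request:
{"name": "play_rows", "arguments": {
  "xyz": [
    [-4.5,2,20],
    [-4.5,2,40],
    [-4.5,2,70],
    [-4.5,2,100],
    [-4.5,2,125],
    [-4.5,2,134],
    [-4.5,2,136],
    [-4.5,2,136],
    [-4.5,2,136],
    [-4.5,2,136]
  ],
  "rot": [
    [0,0,0.004],
    [0,0,0.004],
    [0,0,0.004],
    [0,0,0.004],
    [0,0,0.004],
    [0,0,0.004],
    [0,0,0.004],
    [0,0,0.004],
    [0,0,0.004],
    [0,0,0.004]
  ],
  "grip": [1,1,1,1,1,1,1,1,1,1]
}}

```text
time_s: 11.6
eef_pos: [0.5298, 0.2776, 0.0642]
eef_rot: [0.0, 0.655, 0.756, 0.001]
wrist_force: [0.8, 0.7, 0.1]
opening: 1.0
grasp_force: 0.0
```

Run:
```python
from h import *
T,o=tool(); print(T[:3,3].round(4),o["dq"].round(2))
go(528.3,281,62,98.6)
```

```text
[0.5298 0.2776 0.0642] [ 0.  0.  0. -0.  0. -0.]
shift [ 3.6 -1.   2.2] rz -0.007
```

Request:
{"name": "play_rows", "arguments": {
  "xyz": [
    [3.5,-1,2],
    [3.5,-1,2],
    [3.5,-1,2],
    [3.5,-1,2],
    [3.5,-1,2],
    [3.5,-1,2],
    [3.5,-1,2],
    [3.5,-1,2],
    [3.5,-1,2],
    [3.5,-1,2]
  ],
  "rot": [
    [0,0,-0.007],
    [0,0,-0.007],
    [0,0,-0.007],
    [0,0,-0.007],
    [0,0,-0.007],
    [0,0,-0.007],
    [0,0,-0.007],
    [0,0,-0.007],
    [0,0,-0.007],
    [0,0,-0.007]
  ],
  "grip": [1,1,1,0.4,0.2,0,0,0,0,0]
}}

```text
time_s: 12.85
eef_pos: [0.5281, 0.2808, 0.0616]
eef_rot: [0.0, 0.652, 0.758, 0.0]
wrist_force: [0.8, 0.2, 2.8]
opening: 0.552
grasp_force: 62.3
```

Run:
```python
from h import *
T,o=tool(); print(T[:3,3].round(4),o["dq"].round(2),np.rad2deg(np.arctan2(T[1,0],T[0,0])),o["wrist_force"].round(1),o["opening"])
go(528.3,281,185,98.6);go(523.3,-174.5,185,98.6)
```

```text
[0.5281 0.2808 0.0616] [-0. -0.  0. -0. -0.  0.] 98.59368667559754 [0.8 0.2 2.8] 0.5521481802823677
shift [   0.2    0.3 -123.4] rz -0.0001
shift [-449.4  -72.7 -123.4] rz -0.0001
```

Request:
{"name": "play_rows", "arguments": {
  "xyz": [
    [0,0,-50],
    [0,0,-100],
    [-25,-4,-112],
    [-80,-13,-112],
    [-140,-23,-112],
    [-200,-32,-112],
    [-260,-42,-112],
    [-320,-52,-112],
    [-380,-62,-112],
    [-430,-70,-112]
  ],
  "rot": [
    [0,0,0],
    [0,0,0],
    [0,0,0],
    [0,0,0],
    [0,0,0],
    [0,0,0],
    [0,0,0],
    [0,0,0],
    [0,0,0],
    [0,0,0]
  ],
  "grip": [0,0,0,0,0,0,0,0,0,0]
}}

```text
time_s: 14.1
eef_pos: [0.5219, -0.1568, 0.1725]
eef_rot: [-0.001, 0.653, 0.758, -0.0]
wrist_force: [0.8, 0.1, -2.8]
opening: 0.559
grasp_force: 63.1
```

Request:
{"name": "play_rows", "arguments": {
  "xyz": [
    [-15,-2,0],
    [-19,-3,20],
    [-19,-3,50],
    [-19,-3,80],
    [-19,-3,100],
    [-19,-3,108],
    [-19,-3,111],
    [-19,-3,113],
    [-19,-3,113],
    [-19,-3,113]
  ],
  "rot": [
    [0,0,0],
    [0,0,0],
    [0,0,0],
    [0,0,0],
    [0,0,0],
    [0,0,0],
    [0,0,0],
    [0,0,0],
    [0,0,0],
    [0,0,0]
  ],
  "grip": [0,0,0,0,0,0,0,0,0,0]
}}

```text
time_s: 15.35
eef_pos: [0.5231, -0.1743, 0.0609]
eef_rot: [0.0, 0.652, 0.758, 0.0]
wrist_force: [0.0, -0.0, -2.9]
opening: 0.555
grasp_force: 63.0
```

Run:
```python
from h import *
T,o=tool(); print(T[:3,3].round(4),o["dq"].round(2),np.rad2deg(np.arctan2(T[1,0],T[0,0])),o["wrist_force"].round(1),o["opening"])
```

```text
[ 0.5231 -0.1743  0.0609] [-0.  0.  0.  0.  0.  0.] 98.59148989713468 [ 0.  -0.  -2.9] 0.5548887677500262
```

Request:
{"name": "play_rows", "arguments": {
  "xyz": [
    [0,0,0.6],
    [0,0,1],
    [0,0,1],
    [0,0,1],
    [0,0,1],
    [0,0,1],
    [0,0,1],
    [0,0,-10],
    [0,0,-50],
    [0,0,-100]
  ],
  "rot": [
    [0,0,0],
    [0,0,0],
    [0,0,0],
    [0,0,0],
    [0,0,0],
    [0,0,0],
    [0,0,0],
    [0,0,0],
    [0,0,0],
    [0,0,0]
  ],
  "grip": [0,0,0,1,1,1,1,1,1,1]
}}

```text
time_s: 16.6
eef_pos: [0.522, -0.1737, 0.1611]
eef_rot: [-0.001, 0.652, 0.758, -0.0]
wrist_force: [0.5, 0.4, 0.2]
opening: 1.003
grasp_force: 0.0
```

Run:
```python
from h import *
T=np.eye(4); y=np.deg2rad(98.6); T[:3,:3]=[[np.cos(y),np.sin(y),0],[np.sin(y),-np.cos(y),0],[0,0,-1]]; T[:3,3]=[.5231,-.1743,.1609]
go(545.8,161.4,150,98.6,T)
```

```text
shift [328.5  72.6  10.9] rz 0.0
```

Request:
{"name": "play_rows", "arguments": {
  "xyz": [
    [15,3,0],
    [55,12,0],
    [115,25,0],
    [175,39,0],
    [235,52,5],
    [285,63,10],
    [318,70,10],
    [328.5,72.5,10],
    [328.5,72.5,10],
    [328.5,72.5,10]
  ],
  "rot": [
    [0,0,0],
    [0,0,0],
    [0,0,0],
    [0,0,0],
    [0,0,0],
    [0,0,0],
    [0,0,0],
    [0,0,0],
    [0,0,0],
    [0,0,0]
  ],
  "grip": [1,1,1,1,1,1,1,1,1,1]
}}

```text
time_s: 17.85
eef_pos: [0.5453, 0.1604, 0.1503]
eef_rot: [0.0, 0.653, 0.758, -0.0]
wrist_force: [0.6, 0.5, -0.6]
opening: 1.0
grasp_force: 0.0
```

Request:
{"name": "play_rows", "arguments": {
  "xyz": [
    [0,0,20],
    [0,0,50],
    [0,0,75],
    [0,0,87],
    [0,0,90],
    [0,0,90],
    [0,0,90],
    [0,0,90],
    [0,0,90],
    [0,0,90]
  ],
  "rot": [
    [0,0,0],
    [0,0,0],
    [0,0,0],
    [0,0,0],
    [0,0,0],
    [0,0,0],
    [0,0,0],
    [0,0,0],
    [0,0,0],
    [0,0,0]
  ],
  "grip": [1,1,1,1,1,1,1,1,1,1]
}}

```text
time_s: 19.1
eef_pos: [0.5454, 0.1616, 0.0605]
eef_rot: [0.0, 0.652, 0.758, 0.0]
wrist_force: [-0.3, 0.3, -0.1]
opening: 0.999
grasp_force: 0.0
```

Run:
```python
from h import *
T,o=tool(); print(T[:3,3].round(4),o["dq"].round(2),o["q"].round(2),o["wrist_force"].round(1),o["opening"])
go(545.8,161.4,60,98.6)
```

```text
[0.5454 0.1616 0.0605] [-0.  0.  0. -0. -0. -0.] [ 0.08  0.41  1.75 -0.    0.99 -0.07] [-0.3  0.3 -0.1] 0.9991674987059308
shift [-0.2  0.3  0.5] rz 0.0001
```

Request:
{"name": "play_rows", "arguments": {
  "xyz": [
    [0,0.3,0],
    [0,0.3,0],
    [0,0.3,0],
    [0,0.3,0],
    [0,0.3,0],
    [0,0.3,0],
    [0,0.3,0],
    [0,0.3,-4],
    [0,0.3,-10],
    [0,0.3,-10]
  ],
  "rot": [
    [0,0,0],
    [0,0,0],
    [0,0,0],
    [0,0,0],
    [0,0,0],
    [0,0,0],
    [0,0,0],
    [0,0,0],
    [0,0,0],
    [0,0,0]
  ],
  "grip": [0.5,0.2,0,0,0,0,0,0,0,0]
}}

```text
time_s: 20.35
eef_pos: [0.5459, 0.1616, 0.0707]
eef_rot: [0.0, 0.652, 0.758, 0.0]
wrist_force: [0.5, -0.6, -1.5]
opening: 0.639
grasp_force: 63.3
```

Run:
```python
from h import *
T,o=tool(); print(T[:3,3].round(4),o["dq"].round(2),o["wrist_force"].round(1),o["opening"])
go(540.6,-293.5,150,98.6);go(540.6,-293.5,60,98.6)
c,P,E,K=cam("wrist"); save("w4",c)
```

```text
[0.5459 0.1616 0.0707] [-0.    0.01  0.   -0.   -0.01 -0.  ] [ 0.5 -0.6 -1.5] 0.6385025287023479
shift [-449.2  -73.2  -79.3] rz -0.0
shift [-449.2  -73.3   10.7] rz -0.0
```

View pics/w4.png

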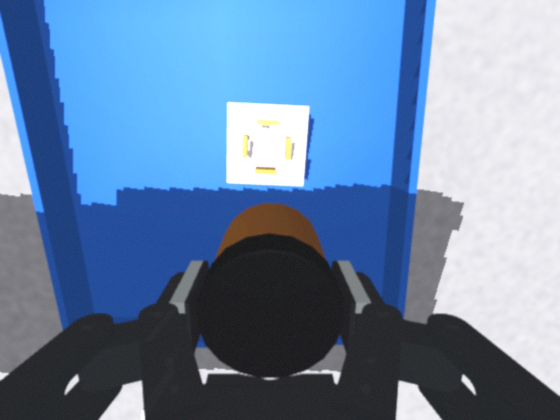

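The jar is held squarely by its lid (270,305) and the relay is undisturbed at (267,145).

Request:
{"name": "play_rows", "arguments": {
  "xyz": [
    [0,0,-50],
    [0,0,-105],
    [-25,-4,-125],
    [-80,-13,-125],
    [-140,-23,-125],
    [-200,-33,-125],
    [-260,-42,-125],
    [-320,-52,-125],
    [-380,-62,-125],
    [-430,-70,-125]
  ],
  "rot": [
    [0,0,0],
    [0,0,0],
    [0,0,0],
    [0,0,0],
    [0,0,0],
    [0,0,0],
    [0,0,0],
    [0,0,0],
    [0,0,0],
    [0,0,0]
  ],
  "grip": [0,0,0,0,0,0,0,0,0,0]
}}

```text
time_s: 21.65
eef_pos: [0.5401, -0.2764, 0.1951]
eef_rot: [-0.0, 0.653, 0.758, -0.0]
wrist_force: [0.9, 0.1, -1.4]
opening: 0.64
grasp_force: 64.3
```

Request:
{"name": "play_rows", "arguments": {
  "xyz": [
    [-15,-2,0],
    [-19,-3,15],
    [-19,-3,50],
    [-19,-3,90],
    [-19,-3,115],
    [-19,-3,126],
    [-19,-3,132],
    [-19,-3,135],
    [-19,-3,135.5],
    [-19,-3,135.5]
  ],
  "rot": [
    [0,0,0],
    [0,0,0],
    [0,0,0],
    [0,0,0],
    [0,0,0],
    [0,0,0],
    [0,0,0],
    [0,0,0],
    [0,0,0],
    [0,0,0]
  ],
  "grip": [0,0,0,0,0,0,0,0,0,0]
}}

```text
time_s: 22.9
eef_pos: [0.541, -0.2937, 0.0607]
eef_rot: [0.001, 0.652, 0.758, 0.0]
wrist_force: [0.4, -0.4, -1.7]
opening: 0.637
grasp_force: 64.3
```

Run:
```python
from h import *
T,o=tool(); print(T[:3,3].round(4),o["dq"].round(2),o["wrist_force"].round(1),o["opening"])
```

```text
[ 0.541  -0.2937  0.0607] [-0.  0.  0.  0.  0.  0.] [ 0.4 -0.4 -1.7] 0.6369694748523924
```

Request:
{"name": "play_rows", "arguments": {
  "xyz": [
    [0,0,0.7],
    [0,0,1.2],
    [0,0,1.2],
    [0,0,1.2],
    [0,0,1.2],
    [0,0,1.2],
    [0,0,1.2],
    [0,0,-10],
    [0,0,-50],
    [0,0,-110]
  ],
  "rot": [
    [0,0,0],
    [0,0,0],
    [0,0,0],
    [0,0,0],
    [0,0,0],
    [0,0,0],
    [0,0,0],
    [0,0,0],
    [0,0,0],
    [0,0,0]
  ],
  "grip": [0,0,0,1,1,1,1,1,1,1]
}}

```text
time_s: 24.15
eef_pos: [0.5394, -0.2924, 0.1697]
eef_rot: [-0.002, 0.652, 0.758, -0.0]
wrist_force: [0.3, 0.0, 0.7]
opening: 1.004
grasp_force: 0.0
```

Run:
```python
from h import *
y=np.deg2rad(98.6);T=np.eye(4); T[:3,:3]=[[np.cos(y),np.sin(y),0],[np.sin(y),-np.cos(y),0],[0,0,-1]]; T[:3,3]=[.541,-.2937,.1707]
go(535.2,219.4,120,96.1,T)
c,P,E,K=cam("side"); save("s1",c[80:280,220:420])
```

```text
shift [508.2  71.   50.7] rz 0.0436
```

View pics/s1.png

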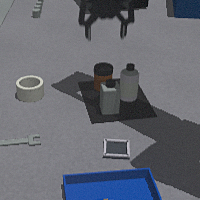

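All three stand upright on the mat. Now the relay.

Request:
{"name": "play_rows", "arguments": {
  "xyz": [
    [15,2,0],
    [60,8,0],
    [120,17,0],
    [180,25,0],
    [240,33,0],
    [300,42,0],
    [360,50,0],
    [420,59,10],
    [470,66,30],
    [508,71,50]
  ],
  "rot": [
    [0,0,0.005],
    [0,0,0.01],
    [0,0,0.02],
    [0,0,0.03],
    [0,0,0.04],
    [0,0,0.044],
    [0,0,0.044],
    [0,0,0.044],
    [0,0,0.044],
    [0,0,0.044]
  ],
  "grip": [1,1,1,1,1,1,1,1,1,1]
}}

```text
time_s: 25.45
eef_pos: [0.533, 0.2222, 0.1183]
eef_rot: [-0.001, 0.668, 0.744, -0.001]
wrist_force: [0.3, -0.5, 0.0]
opening: 0.998
grasp_force: 0.0
```

Request:
{"name": "play_rows", "arguments": {
  "xyz": [
    [0,0,0],
    [0,0,10],
    [0,0,20],
    [0,0,20],
    [0,0,20],
    [0,0,20],
    [0,0,20],
    [0,0,20],
    [0,0,20],
    [0,0,20]
  ],
  "rot": [
    [0,0,0],
    [0,0,0],
    [0,0,0],
    [0,0,0],
    [0,0,0],
    [0,0,0],
    [0,0,0],
    [0,0,0],
    [0,0,0],
    [0,0,0]
  ],
  "grip": [1,1,1,1,1,1,1,1,1,1]
}}

```text
time_s: 26.7
eef_pos: [0.5348, 0.2197, 0.0999]
eef_rot: [0.0, 0.669, 0.744, 0.0]
wrist_force: [-0.5, 0.3, -0.9]
opening: 1.0
grasp_force: 0.0
```

Run:
```python
from h import *
T,o=tool(); print(T[:3,3].round(4),o["dq"].round(2),o["wrist_force"].round(1),o["opening"])
go(535.2,219.4,32,96.1)
```

```text
[0.5348 0.2197 0.0999] [-0.  0. -0. -0. -0.  0.] [-0.5  0.3 -0.9] 0.9996678330715335
shift [-0.3  0.3 67.9] rz -0.0003
```

Request:
{"name": "play_rows", "arguments": {
  "xyz": [
    [0,0,25],
    [0,0,50],
    [0,0,63],
    [0,0,68],
    [0,0,68],
    [0,0,68],
    [0,0,68],
    [0,0,68],
    [0,0,68],
    [0,0,68]
  ],
  "rot": [
    [0,0,0],
    [0,0,0],
    [0,0,0],
    [0,0,0],
    [0,0,0],
    [0,0,0],
    [0,0,0],
    [0,0,0],
    [0,0,0],
    [0,0,0]
  ],
  "grip": [1,1,1,1,1,0.5,0.3,0,0,0]
}}

```text
time_s: 27.95
eef_pos: [0.5354, 0.2197, 0.0325]
eef_rot: [0.0, 0.669, 0.744, 0.0]
wrist_force: [0.1, -0.1, 5.9]
opening: 0.387
grasp_force: 60.3
```

Request:
{"name": "play_rows", "arguments": {
  "xyz": [
    [0,0,0],
    [0,0,0],
    [0,0,0],
    [0,0,0],
    [0,0,-5],
    [0,0,-20],
    [0,0,-50],
    [0,0,-80],
    [0,0,-80],
    [0,0,-80]
  ],
  "rot": [
    [0,0,0],
    [0,0,0],
    [0,0,0],
    [0,0,0],
    [0,0,0],
    [0,0,0],
    [0,0,0],
    [0,0,0],
    [0,0,0],
    [0,0,0]
  ],
  "grip": [0,0,0,0,0,0,0,0,0,0]
}}

```text
time_s: 29.2
eef_pos: [0.5344, 0.2195, 0.1115]
eef_rot: [-0.0, 0.669, 0.744, -0.0]
wrist_force: [-0.2, -0.4, -1.0]
opening: 0.393
grasp_force: 59.7
```

Run:
```python
from h import *
T,o=tool(); print(T[:3,3].round(4),o["dq"].round(2),o["wrist_force"].round(1),o["opening"])
go(507.7,-3.3,112,87.9);go(507.7,-3.3,32,87.9)
c,P,E,K=cam("wrist"); save("w5",c)
c=c.astype(int);z=P[...,2]
m=(abs(P[...,0]-.508)<.06)&(abs(P[...,1]+.003)<.06)&(z>.006)&(z<.02)&(c[...,0]>100)
print("block",m.sum(),rect(P[m][:,:2]) if m.sum()>20 else 0)
```

```text
[0.5344 0.2195 0.1115] [-0.    0.02  0.01  0.   -0.    0.  ] [-0.2 -0.4 -1. ] 0.39301340374704946
shift [-218.7  -50.1   -0.5] rz 0.1427
shift [-218.7  -50.    79.5] rz 0.1427
block 0 0
```

Request:
{"name": "play_rows", "arguments": {
  "xyz": [
    [-12,-3,0],
    [-50,-12,0],
    [-100,-23,0],
    [-150,-34,0],
    [-190,-44,0],
    [-212,-48,0],
    [-218.5,-50,0],
    [-218.5,-50,0],
    [-218.5,-50,20],
    [-218.5,-50,40]
  ],
  "rot": [
    [0,0,0.02],
    [0,0,0.05],
    [0,0,0.08],
    [0,0,0.11],
    [0,0,0.143],
    [0,0,0.143],
    [0,0,0.143],
    [0,0,0.143],
    [0,0,0.143],
    [0,0,0.143]
  ],
  "grip": [0,0,0,0,0,0,0,0,0,0]
}}

```text
time_s: 30.5
eef_pos: [0.5084, -0.0019, 0.0714]
eef_rot: [0.0, 0.72, 0.694, 0.0]
wrist_force: [0.0, -0.5, -0.9]
opening: 0.387
grasp_force: 59.7
```

Request:
{"name": "play_rows", "arguments": {
  "xyz": [
    [0,0,15],
    [0,0,28],
    [0,0,34],
    [0,0,38],
    [0,0,39],
    [0,0,39],
    [0,0,39],
    [0,0,39],
    [0,0,39],
    [0,0,39]
  ],
  "rot": [
    [0,0,0],
    [0,0,0],
    [0,0,0],
    [0,0,0],
    [0,0,0],
    [0,0,0],
    [0,0,0],
    [0,0,0],
    [0,0,0],
    [0,0,0]
  ],
  "grip": [0,0,0,0,0,0,0,0,0,0]
}}

```text
time_s: 31.75
eef_pos: [0.5083, -0.0028, 0.0345]
eef_rot: [-0.0, 0.72, 0.694, -0.0]
wrist_force: [-8.7, 1.6, 14.5]
opening: 0.388
grasp_force: 61.7
```

Run:
```python
from h import *
T,o=tool(); print(T[:3,3].round(4),o["dq"].round(2),o["wrist_force"].round(1),o["opening"])
go(507.7,-3.3,32,87.9)
c,P,E,K=cam("scene"); cv2.imwrite("pics/sc2.png",cv2.resize(c[130:250,230:390,::-1],None,fx=4,fy=4))
```

```text
[ 0.5083 -0.0028  0.0345] [-0.  0. -0. -0. -0. -0.] [-8.7  1.6 14.5] 0.38827156505997723
shift [-0.5 -0.6  2.5] rz -0.0001
```

View pics/sc2.png

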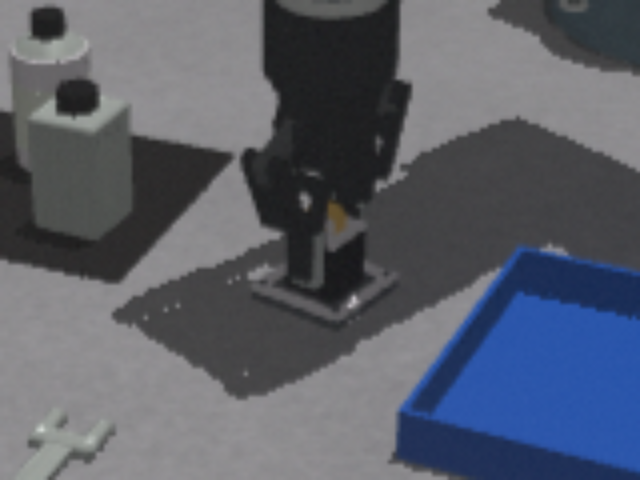

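The relay looks to be in the pocket (330,265) but it presses harder than expected; checking closer.

Run:
```python
from h import *
c,P,E,K=cam("wrist"); a=cv2.resize(c[190:400,170:380,::-1],None,fx=2.5,fy=2.5)
c2,P2,_,_=cam("side"); b=cv2.resize(c2[195:255,305:370,::-1],None,fx=4.2,fy=525/60)
b=cv2.resize(c2[195:255,305:365,::-1],(270,270)); b=cv2.copyMakeBorder(b,0,255,0,0,cv2.BORDER_CONSTANT)
cv2.imwrite("pics/chk.png",np.hstack([a,b]))
for n,Q in(("wrist",P),("side",P2)):
    z=Q[...,2]; m=(abs(Q[...,0]-.508)<.04)&(abs(Q[...,1]+.003)<.04)
    for lo,hi in((-.002,.002),(.002,.007),(.008,.013),(.04,.048),(.049,.06)):
        t=m&(z>lo)&(z<hi)
        if t.sum()>8: print(n,lo,hi,t.sum(),np.median(z[t]).round(4),rect(Q[t][:,:2]))
```

```text
wrist -0.002 0.002 4964 -0.0012 (array([508. ,   8.9]), array([56.2, 80. ]), 89.98)
wrist 0.002 0.007 2238 0.0028 (array([508.7,  13.4]), array([30.3, 61.8]), 89.79)
wrist 0.008 0.013 2627 0.0087 (array([508.2,  13.1]), array([29.8, 62.1]), 87.83)
wrist 0.04 0.048 7134 0.0445 (array([507.8,  -3.4]), array([35.7, 60.3]), 86.98)
wrist 0.049 0.06 3097 0.0536 (array([508.4,  -1.8]), array([26.5, 78.4]), 88.09)
side -0.002 0.002 99 0.001 (array([507.4,  -1.8]), array([78.3, 77.4]), 0.33)
side 0.002 0.007 226 0.0034 (array([507.5,  -2.6]), array([79.2, 78.7]), 89.92)
side 0.008 0.013 120 0.0114 (array([508.3,   6.5]), array([43.4, 62.6]), 89.82)
side 0.04 0.048 109 0.0461 (array([509.3,  -4.5]), array([36.8, 58.5]), 89.92)
side 0.049 0.06 106 0.0531 (array([508.2,  -3.2]), array([61.9, 30.8]), 4.17)
```

View pics/chk.png

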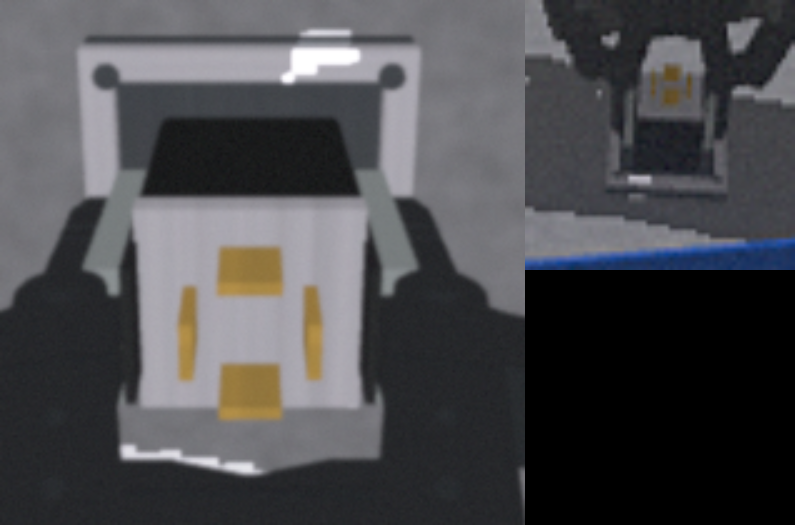

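The relay sits square and centred in the pocket (250,300), with its plate at 44.5 mm, so it is on the pocket floor. I'll relieve the pressure and release.

Request:
{"name": "play_rows", "arguments": {
  "xyz": [
    [0,0,-1],
    [0,0,-1.5],
    [0,0,-1.5],
    [0,0,-1.5],
    [0,0,-1.5],
    [0,0,-1.5],
    [0,0,-1.5],
    [0,0,-10],
    [0,0,-50],
    [0,0,-100]
  ],
  "rot": [
    [0,0,0],
    [0,0,0],
    [0,0,0],
    [0,0,0],
    [0,0,0],
    [0,0,0],
    [0,0,0],
    [0,0,0],
    [0,0,0],
    [0,0,0]
  ],
  "grip": [0,0,0,1,1,1,1,1,1,1]
}}

```text
time_s: 33.15
eef_pos: [0.5074, -0.0028, 0.1335]
eef_rot: [-0.001, 0.72, 0.694, -0.001]
wrist_force: [1.2, 1.3, 0.5]
opening: 0.998
grasp_force: 0.0
```

Request:
{"name": "play_rows", "arguments": {
  "xyz": [
    [-20,0,-15],
    [-60,0,-65],
    [-100,0,-80],
    [-100,0,-80],
    [-100,0,-80],
    [-100,0,-80],
    [-100,0,-80],
    [-100,0,-80],
    [-100,0,-80],
    [-100,0,-80]
  ],
  "rot": [
    [0,0,0],
    [0,0,0],
    [0,0,0],
    [0,0,0],
    [0,0,0],
    [0,0,0],
    [0,0,0],
    [0,0,0],
    [0,0,0],
    [0,0,0]
  ],
  "grip": [1,1,1,1,1,1,1,1,1,1]
}}

```text
time_s: 34.4
eef_pos: [0.5046, -0.1028, 0.2128]
eef_rot: [-0.0, 0.72, 0.694, -0.0]
wrist_force: [0.0, -0.6, 0.8]
opening: 1.0
grasp_force: 0.0
```

Run:
```python
from h import *
T,o=tool(); print(T[:3,3].round(4),o["q"].round(2),o["opening"])
c,P,E,K=cam("wrist"); save("w6",c); z=P[...,2]
m=(abs(P[...,0]-.508)<.03)&(abs(P[...,1]+.003)<.03)&(z>.035)&(z<.06)
print("relay",m.sum(),rect(P[m][:,:2]),np.median(z[m]), z[m].max())
c2,P2,_,_=cam("scene"); np.savez("sc3.npz",c=c2,P=P2)
z=P2[...,2]
for nm,x,y,h in(("can",469,-242,.104),("tin",523,-174.5,.09),("jar",541,-293.6,.07)):
    for n,Q in(("sc",P2),("wr",P)):
        t=(np.hypot(Q[...,0]*1000-x,Q[...,1]*1000-y)<36)&(abs(Q[...,2]-h)<.006)
        if t.sum()>20: print(nm,n,rect(Q[t][:,:2]),np.percentile(Q[...,2][t],95).round(4))
```

```text
[ 0.5046 -0.1028  0.2128] [-0.43  0.08  1.79  0.    1.26 -0.39] 0.9996257234949797
relay 2006 (array([507.9,  -3.6]), array([34.1, 33.9]), 88.21) 0.04451947651530949 0.05621026333083751
can sc (array([ 472. , -240.6]), array([23.6, 18. ]), 37.19) 0.1081
can wr (array([ 470. , -234.6]), array([ 8. , 20.1]), 79.8) 0.1052
tin sc (array([ 526.2, -172.9]), array([24.8, 24.7]), 44.34) 0.0951
tin wr (array([ 523. , -173.8]), array([25.1, 25.4]), 46.55) 0.0944
jar sc (array([ 544. , -293.2]), array([57. , 54.4]), 50.47) 0.0736
jar wr (array([ 546.6, -272.1]), array([11.2, 43.5]), 75.89) 0.0712
```

View pics/w6.png

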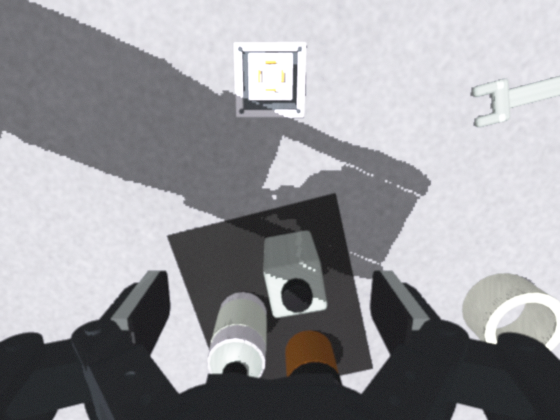

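Relay confirmed upright in the pocket (270,76), and all three containers are standing on the mat. Now I'll return them, tin first.

Run:
```python
from h import *
go(523.1,-174.3,150,98.6); go(523.1,-174.3,60.5,98.6)
```

```text
shift [-70.7  21.2  62.9] rz -0.1871
shift [-70.7  21.2 152.4] rz -0.1871
```

Request:
{"name": "play_rows", "arguments": {
  "xyz": [
    [-30,9,20],
    [-60,18,45],
    [-71,21,60],
    [-71,21,63],
    [-71,21,63],
    [-71,21,75],
    [-71,21,100],
    [-71,21,130],
    [-71,21,148],
    [-71,21,152]
  ],
  "rot": [
    [0,0,-0.09],
    [0,0,-0.187],
    [0,0,-0.187],
    [0,0,-0.187],
    [0,0,-0.187],
    [0,0,-0.187],
    [0,0,-0.187],
    [0,0,-0.187],
    [0,0,-0.187],
    [0,0,-0.187]
  ],
  "grip": [1,1,1,1,1,1,1,1,1,1]
}}

```text
time_s: 35.75
eef_pos: [0.5222, -0.1739, 0.0597]
eef_rot: [-0.001, 0.652, 0.758, -0.0]
wrist_force: [1.0, 0.5, 0.7]
opening: 1.001
grasp_force: 0.0
```

Request:
{"name": "play_rows", "arguments": {
  "xyz": [
    [0.3,0.3,0],
    [0.3,0.3,0],
    [0.3,0.3,0],
    [0.3,0.3,0],
    [0.3,0.3,0],
    [0.3,0.3,0],
    [0.3,0.3,0],
    [0.3,0.3,0],
    [0.3,0.3,0],
    [0.3,0.3,0]
  ],
  "rot": [
    [0,0,0],
    [0,0,0],
    [0,0,0],
    [0,0,0],
    [0,0,0],
    [0,0,0],
    [0,0,0],
    [0,0,0],
    [0,0,0],
    [0,0,0]
  ],
  "grip": [1,1,0.5,0.2,0,0,0,0,0,0]
}}

```text
time_s: 37.0
eef_pos: [0.5237, -0.1746, 0.0615]
eef_rot: [0.001, 0.652, 0.758, 0.0]
wrist_force: [-0.9, 0.2, 4.8]
opening: 0.556
grasp_force: 62.7
```

Run:
```python
from h import *
T,o=tool(); print(T[:3,3].round(4),o["dq"].round(2),o["wrist_force"].round(1),o["opening"],np.rad2deg(np.arctan2(T[1,0],T[0,0])))
go(528.1,280.8,170,98.6)
```

```text
[ 0.5237 -0.1746  0.0615] [-0. -0.  0. -0. -0.  0.] [-0.9  0.2  4.8] 0.5562491955002574 98.5941732862404
shift [ 449.5   72.5 -108.8] rz -0.0001
```

Request:
{"name": "play_rows", "arguments": {
  "xyz": [
    [0,0,-50],
    [0,0,-100],
    [25,4,-112],
    [80,13,-112],
    [140,23,-112],
    [200,32,-112],
    [260,42,-112],
    [320,52,-112],
    [380,61,-112],
    [430,69,-112]
  ],
  "rot": [
    [0,0,0],
    [0,0,0],
    [0,0,0],
    [0,0,0],
    [0,0,0],
    [0,0,0],
    [0,0,0],
    [0,0,0],
    [0,0,0],
    [0,0,0]
  ],
  "grip": [0,0,0,0,0,0,0,0,0,0]
}}

```text
time_s: 38.25
eef_pos: [0.5259, 0.2633, 0.1718]
eef_rot: [-0.001, 0.652, 0.758, -0.001]
wrist_force: [2.0, -0.4, -1.9]
opening: 0.554
grasp_force: 63.2
```

Request:
{"name": "play_rows", "arguments": {
  "xyz": [
    [12,2,0],
    [19.5,3,20],
    [19.5,3,50],
    [19.5,3,80],
    [19.5,3,95],
    [19.5,3,101],
    [19.5,3,103],
    [19.5,3,103],
    [19.5,3,103],
    [19.5,3,103]
  ],
  "rot": [
    [0,0,0],
    [0,0,0],
    [0,0,0],
    [0,0,0],
    [0,0,0],
    [0,0,0],
    [0,0,0],
    [0,0,0],
    [0,0,0],
    [0,0,0]
  ],
  "grip": [0,0,0,0,0,0,0,0,0,0]
}}

```text
time_s: 39.5
eef_pos: [0.5275, 0.2811, 0.0705]
eef_rot: [0.0, 0.652, 0.758, 0.0]
wrist_force: [-0.3, 0.8, -2.6]
opening: 0.56
grasp_force: 63.1
```

Run:
```python
from h import *
T,o=tool(); print(T[:3,3].round(4),o["dq"].round(2),o["wrist_force"].round(1),o["opening"],np.rad2deg(np.arctan2(T[1,0],T[0,0])))
go(528.2,281,61.8,98.6)
```

```text
[0.5275 0.2811 0.0705] [-0.    0.01  0.   -0.   -0.   -0.  ] [-0.3  0.8 -2.6] 0.5598071859081352 98.60410882830091
shift [-0.2  0.7  8.7] rz 0.0001
```

Request:
{"name": "play_rows", "arguments": {
  "xyz": [
    [0,0.6,4],
    [0,0.6,7],
    [0,0.6,8.7],
    [0,0.6,8.7],
    [0,0.6,8.7],
    [0,0.6,8.7],
    [0,0.6,8.7],
    [0,0.6,8.7],
    [0,0.6,0],
    [0,0.6,-30]
  ],
  "rot": [
    [0,0,0],
    [0,0,0],
    [0,0,0],
    [0,0,0],
    [0,0,0],
    [0,0,0],
    [0,0,0],
    [0,0,0],
    [0,0,0],
    [0,0,0]
  ],
  "grip": [0,0,0,0,1,1,1,1,1,1]
}}

```text
time_s: 40.75
eef_pos: [0.5264, 0.2806, 0.0989]
eef_rot: [-0.001, 0.652, 0.758, -0.002]
wrist_force: [0.5, 0.2, 0.5]
opening: 1.003
grasp_force: 0.0
```

Request:
{"name": "play_rows", "arguments": {
  "xyz": [
    [0,0,-40],
    [0,0,-85],
    [-30,-5,-90],
    [-80,-14,-90],
    [-140,-24,-90],
    [-200,-35,-90],
    [-260,-45,-90],
    [-320,-56,-90],
    [-370,-65,-90],
    [-420,-73,-90]
  ],
  "rot": [
    [0,0,0],
    [0,0,0],
    [0,0,0],
    [0,0,0],
    [0,0,0],
    [0,0,0],
    [0,0,0],
    [0,0,0],
    [0,0,0],
    [0,0,0]
  ],
  "grip": [1,1,1,1,1,1,1,1,1,1]
}}

```text
time_s: 42.0
eef_pos: [0.5182, -0.1471, 0.1908]
eef_rot: [0.001, 0.652, 0.758, 0.0]
wrist_force: [0.2, 0.4, 0.4]
opening: 1.001
grasp_force: 0.0
```

Run:
```python
from h import *
c,P,E,K=cam("scene")
T,o=tool(); print(T[:3,3].round(4),o["dq"].round(2),o["wrist_force"].round(1))
go(541,-293.7,150,98.6)
# compare tin with start in the scene camera
d=np.load("scene0.npz")["P"]
for Q in(d,P):
    t=(np.hypot(Q[...,0]*1000-530,Q[...,1]*1000-280.5)<36)&(abs(Q[...,2]-.092)<.006); print("tin",rect(Q[t][:,:2]),Q[t][:,:2].mean(0).round(4))
```

```text
[ 0.5185 -0.1529  0.1911] [ 0.07 -0.02  0.02  0.02  0.    0.13] [-0.3 -5.7 -0.4]
shift [-142.4    1.7   41.8] rz -0.0035
tin (array([531.1, 281.2]), array([26.2, 25.2]), 7.76) [0.5339 0.2823]
tin (array([529.3, 282. ]), array([24.2, 28.1]), 87.92) [0.5331 0.2824]
```

Request:
{"name": "play_rows", "arguments": {
  "xyz": [
    [-30,0.5,0],
    [-80,1,10],
    [-120,1.5,30],
    [-140,2,40],
    [-141.5,2,41],
    [-141.5,2,41],
    [-141.5,2,41],
    [-141.5,2,41],
    [-141.5,2,41],
    [-141.5,2,41]
  ],
  "rot": [
    [0,0,0],
    [0,0,0],
    [0,0,0],
    [0,0,0],
    [0,0,0],
    [0,0,0],
    [0,0,0],
    [0,0,0],
    [0,0,0],
    [0,0,0]
  ],
  "grip": [1,1,1,1,1,1,1,1,1,1]
}}

```text
time_s: 43.3
eef_pos: [0.5415, -0.2846, 0.149]
eef_rot: [0.0, 0.652, 0.758, 0.0]
wrist_force: [-0.1, 0.8, 0.5]
opening: 1.0
grasp_force: 0.0
```

Run:
```python
from h import *
T,o=tool(); print(T[:3,3].round(4),o["dq"].round(2),o["wrist_force"].round(1))
go(541,-293.7,60,98.6)
```

```text
[ 0.5415 -0.2846  0.149 ] [-0.  0.  0. -0.  0. -0.] [-0.1  0.8  0.5]
shift [-8.9 -1.9 89. ] rz 0.0002
```

Request:
{"name": "play_rows", "arguments": {
  "xyz": [
    [-6,-1.5,5],
    [-9,-1.9,20],
    [-9,-1.9,50],
    [-9,-1.9,75],
    [-9,-1.9,87],
    [-9,-1.9,89],
    [-9,-1.9,89],
    [-9,-1.9,89],
    [-9,-1.9,89],
    [-9,-1.9,89]
  ],
  "rot": [
    [0,0,0],
    [0,0,0],
    [0,0,0],
    [0,0,0],
    [0,0,0],
    [0,0,0],
    [0,0,0],
    [0,0,0],
    [0,0,0],
    [0,0,0]
  ],
  "grip": [1,1,1,1,1,1,1,1,1,0.6]
}}

```text
time_s: 44.55
eef_pos: [0.5412, -0.2941, 0.0604]
eef_rot: [0.0, 0.652, 0.758, 0.0]
wrist_force: [0.2, -0.5, -0.2]
opening: 0.816
grasp_force: 0.0
```

Request:
{"name": "play_rows", "arguments": {
  "xyz": [
    [0,0,0],
    [0,0,0],
    [0,0,0],
    [0,0,0],
    [0,0,0],
    [0,0,0],
    [0,0,-5],
    [0,0,-10],
    [0,0,-10],
    [0,0,-10]
  ],
  "rot": [
    [0,0,0],
    [0,0,0],
    [0,0,0],
    [0,0,0],
    [0,0,0],
    [0,0,0],
    [0,0,0],
    [0,0,0],
    [0,0,0],
    [0,0,0]
  ],
  "grip": [0.3,0,0,0,0,0,0,0,0,0]
}}

```text
time_s: 45.8
eef_pos: [0.5408, -0.2939, 0.0697]
eef_rot: [-0.0, 0.652, 0.758, 0.0]
wrist_force: [-0.1, 0.7, -1.9]
opening: 0.64
grasp_force: 63.4
```

Run:
```python
from h import *
T,o=tool(); print(T[:3,3].round(4),o["dq"].round(2),o["wrist_force"].round(1),o["opening"])
go(545.7,161.5,190,98.6)
```

```text
[ 0.5408 -0.2939  0.0697] [ 0.  0.  0.  0.  0. -0.] [-0.1  0.7 -1.9] 0.63999340566463
shift [ 449.6   72.8 -120.2] rz -0.0002
```

Request:
{"name": "play_rows", "arguments": {
  "xyz": [
    [0,0,-45],
    [0,0,-90],
    [25,4,-95],
    [80,13,-95],
    [140,23,-95],
    [200,32,-95],
    [260,42,-95],
    [320,52,-95],
    [380,61,-95],
    [430,69.5,-95]
  ],
  "rot": [
    [0,0,0],
    [0,0,0],
    [0,0,0],
    [0,0,0],
    [0,0,0],
    [0,0,0],
    [0,0,0],
    [0,0,0],
    [0,0,0],
    [0,0,0]
  ],
  "grip": [0,0,0,0,0,0,0,0,0,0]
}}

```text
time_s: 47.05
eef_pos: [0.5435, 0.1446, 0.1635]
eef_rot: [-0.001, 0.652, 0.759, -0.001]
wrist_force: [0.7, -0.2, -0.8]
opening: 0.639
grasp_force: 64.2
```

Request:
{"name": "play_rows", "arguments": {
  "xyz": [
    [12,2,0],
    [19.5,3,20],
    [19.5,3,50],
    [19.5,3,80],
    [19.5,3,92],
    [19.5,3,96],
    [19.5,3,97],
    [19.5,3,97],
    [19.5,3,97],
    [19.5,3,97]
  ],
  "rot": [
    [0,0,0],
    [0,0,0],
    [0,0,0],
    [0,0,0],
    [0,0,0],
    [0,0,0],
    [0,0,0],
    [0,0,0],
    [0,0,0],
    [0,0,0]
  ],
  "grip": [0,0,0,0,0,0,0,0,0,0]
}}

```text
time_s: 48.3
eef_pos: [0.5458, 0.1614, 0.0684]
eef_rot: [0.0, 0.652, 0.758, 0.0]
wrist_force: [0.1, -0.0, -1.2]
opening: 0.638
grasp_force: 64.1
```

Run:
```python
from h import *
T,o=tool(); print(T[:3,3].round(4),o["dq"].round(2),o["wrist_force"].round(1),o["opening"])
go(545.7,161.4,60.5,98.6)
```

```text
[0.5458 0.1614 0.0684] [-0.  0.  0. -0. -0. -0.] [ 0.1 -0.  -1.2] 0.6380824070336516
shift [ 0.  -0.1  7.9] rz -0.0
```

Request:
{"name": "play_rows", "arguments": {
  "xyz": [
    [0,0,4],
    [0,0,6.5],
    [0,0,7.7],
    [0,0,7.7],
    [0,0,7.7],
    [0,0,7.7],
    [0,0,7.7],
    [0,0,7.7],
    [0,0,0],
    [0,0,-30]
  ],
  "rot": [
    [0,0,0],
    [0,0,0],
    [0,0,0],
    [0,0,0],
    [0,0,0],
    [0,0,0],
    [0,0,0],
    [0,0,0],
    [0,0,0],
    [0,0,0]
  ],
  "grip": [0,0,0,0,1,1,1,1,1,1]
}}

```text
time_s: 49.55
eef_pos: [0.5439, 0.1612, 0.0969]
eef_rot: [-0.001, 0.652, 0.758, -0.001]
wrist_force: [1.1, -0.6, -0.7]
opening: 0.999
grasp_force: 0.0
```

Run:
```python
from h import *
y=np.deg2rad(98.6);T=np.eye(4); T[:3,:3]=[[np.cos(y),np.sin(y),0],[np.sin(y),-np.cos(y),0],[0,0,-1]]; T[:3,3]=[.5458,.1614,.0984]
go(469.2,-242.3,200,9.9,T)
```

```text
shift [-387.7 -136.1 -101.6] rz 1.5481
```

Request:
{"name": "play_rows", "arguments": {
  "xyz": [
    [0,0,-40],
    [0,0,-90],
    [-30,-10,-101],
    [-85,-30,-101],
    [-140,-49,-101],
    [-195,-68,-101],
    [-250,-88,-101],
    [-300,-105,-101],
    [-350,-123,-101],
    [-388,-136,-101]
  ],
  "rot": [
    [0,0,0],
    [0,0,0.1],
    [0,0,0.27],
    [0,0,0.45],
    [0,0,0.63],
    [0,0,0.81],
    [0,0,0.99],
    [0,0,1.17],
    [0,0,1.35],
    [0,0,1.5]
  ],
  "grip": [1,1,1,1,1,1,1,1,1,1]
}}

```text
time_s: 50.8
eef_pos: [0.4684, -0.2449, 0.1996]
eef_rot: [0.0, 0.994, 0.107, 0.0]
wrist_force: [0.9, -0.7, 0.1]
opening: 0.996
grasp_force: 0.0
```

Request:
{"name": "play_rows", "arguments": {
  "xyz": [
    [0,0,0],
    [0,0,10],
    [0,0,30],
    [0,0,30],
    [0,0,30],
    [0,0,30],
    [0,0,30],
    [0,0,30],
    [0,0,30],
    [0,0,30]
  ],
  "rot": [
    [0,0,0.048],
    [0,0,0.048],
    [0,0,0.048],
    [0,0,0.048],
    [0,0,0.048],
    [0,0,0.048],
    [0,0,0.048],
    [0,0,0.048],
    [0,0,0.048],
    [0,0,0.048]
  ],
  "grip": [1,1,1,1,1,1,1,1,1,1]
}}

```text
time_s: 52.05
eef_pos: [0.469, -0.2427, 0.1689]
eef_rot: [0.0, 0.996, 0.086, 0.0]
wrist_force: [0.1, 0.4, -1.0]
opening: 1.0
grasp_force: 0.0
```

Run:
```python
from h import *
T,o=tool(); print(T[:3,3].round(4),o["dq"].round(2),o["wrist_force"].round(1),o["opening"])
go(469.0,-242.3,66.5,9.9)
```

```text
[ 0.469  -0.2427  0.1689] [ 0.  0.  0. -0. -0. -0.] [ 0.1  0.4 -1. ] 0.9999756957925923
shift [ 1.000e-01 -4.000e-01  1.024e+02] rz -0.0
```

Request:
{"name": "play_rows", "arguments": {
  "xyz": [
    [0,-0.4,20],
    [0,-0.4,50],
    [0,-0.4,80],
    [0,-0.4,97],
    [0,-0.4,102],
    [0,-0.4,102],
    [0,-0.4,102],
    [0,-0.4,102],
    [0,-0.4,102],
    [0,-0.4,102]
  ],
  "rot": [
    [0,0,0],
    [0,0,0],
    [0,0,0],
    [0,0,0],
    [0,0,0],
    [0,0,0],
    [0,0,0],
    [0,0,0],
    [0,0,0],
    [0,0,0]
  ],
  "grip": [1,1,1,1,1,1,1,1,1,0.6]
}}

```text
time_s: 53.3
eef_pos: [0.469, -0.2423, 0.0671]
eef_rot: [0.0, 0.996, 0.086, 0.0]
wrist_force: [-0.4, -0.1, -0.0]
opening: 0.812
grasp_force: 0.0
```

Request:
{"name": "play_rows", "arguments": {
  "xyz": [
    [0,0,0],
    [0,0,0],
    [0,0,0],
    [0,0,0],
    [0,0,0],
    [0,0,0],
    [0,0,-5],
    [0,0,-10],
    [0,0,-10],
    [0,0,-10]
  ],
  "rot": [
    [0,0,0],
    [0,0,0],
    [0,0,0],
    [0,0,0],
    [0,0,0],
    [0,0,0],
    [0,0,0],
    [0,0,0],
    [0,0,0],
    [0,0,0]
  ],
  "grip": [0.3,0,0,0,0,0,0,0,0,0]
}}

```text
time_s: 54.55
eef_pos: [0.4688, -0.2422, 0.0767]
eef_rot: [-0.0, 0.996, 0.086, -0.0]
wrist_force: [0.4, -1.2, -1.5]
opening: 0.595
grasp_force: 62.5
```

Run:
```python
from h import *
T,o=tool(); print(T[:3,3].round(4),o["dq"].round(2),o["wrist_force"].round(1),o["opening"])
go(472.7,212.7,180,9.9)
```

```text
[ 0.4688 -0.2422  0.0767] [ 0.  0.  0. -0. -0.  0.] [ 0.4 -1.2 -1.5] 0.5949164249619973
shift [  82.  -447.4 -103.2] rz -0.0
```

Request:
{"name": "play_rows", "arguments": {
  "xyz": [
    [0,0,-50],
    [0,0,-95],
    [5,-25,-103],
    [15,-80,-103],
    [25,-140,-103],
    [36,-200,-103],
    [48,-260,-103],
    [58,-320,-103],
    [69,-380,-103],
    [78,-428,-103]
  ],
  "rot": [
    [0,0,0],
    [0,0,0],
    [0,0,0],
    [0,0,0],
    [0,0,0],
    [0,0,0],
    [0,0,0],
    [0,0,0],
    [0,0,0],
    [0,0,0]
  ],
  "grip": [0,0,0,0,0,0,0,0,0,0]
}}

```text
time_s: 55.8
eef_pos: [0.4716, 0.1951, 0.1798]
eef_rot: [-0.0, 0.996, 0.087, -0.0]
wrist_force: [-0.4, -0.5, -1.9]
opening: 0.598
grasp_force: 63.4
```

Request:
{"name": "play_rows", "arguments": {
  "xyz": [
    [3,-12,0],
    [4,-19.4,20],
    [4,-19.4,50],
    [4,-19.4,80],
    [4,-19.4,98],
    [4,-19.4,104],
    [4,-19.4,105],
    [4,-19.4,105],
    [4,-19.4,105],
    [4,-19.4,105]
  ],
  "rot": [
    [0,0,0],
    [0,0,0],
    [0,0,0],
    [0,0,0],
    [0,0,0],
    [0,0,0],
    [0,0,0],
    [0,0,0],
    [0,0,0],
    [0,0,0]
  ],
  "grip": [0,0,0,0,0,0,0,0,0,0]
}}

```text
time_s: 57.05
eef_pos: [0.4731, 0.2127, 0.0754]
eef_rot: [-0.0, 0.996, 0.086, 0.0]
wrist_force: [0.4, 0.0, -2.1]
opening: 0.595
grasp_force: 63.5
```

Run:
```python
from h import *
T,o=tool(); print(T[:3,3].round(4),o["dq"].round(2),o["wrist_force"].round(1),o["opening"])
go(472.7,212.7,67.5,9.9)
```

```text
[0.4731 0.2127 0.0754] [-0.  0.  0.  0. -0.  0.] [ 0.4  0.  -2.1] 0.5946914640486836
shift [-0.4 -0.1  7.9] rz 0.0001
```

Lower and release, then rise to the w2 viewpoint for comparison.

Request:
{"name": "play_rows", "arguments": {
  "xyz": [
    [-0.3,0,4],
    [-0.3,0,6.5],
    [-0.3,0,8],
    [-0.3,0,8],
    [-0.3,0,8],
    [-0.3,0,8],
    [-0.3,0,8],
    [-0.3,0,8],
    [-0.3,0,0],
    [-0.3,0,-30]
  ],
  "rot": [
    [0,0,0],
    [0,0,0],
    [0,0,0],
    [0,0,0],
    [0,0,0],
    [0,0,0],
    [0,0,0],
    [0,0,0],
    [0,0,0],
    [0,0,0]
  ],
  "grip": [0,0,0,0,1,1,1,1,1,1]
}}

```text
time_s: 58.3
eef_pos: [0.471, 0.2122, 0.1041]
eef_rot: [0.0, 0.996, 0.086, -0.002]
wrist_force: [0.3, 0.1, -0.6]
opening: 0.997
grasp_force: 0.0
```

Request:
{"name": "play_rows", "arguments": {
  "xyz": [
    [0,0,-50],
    [0,0,-100],
    [-15,6,-150],
    [-38,16,-194],
    [-38,16,-194],
    [-38,16,-194],
    [-38,16,-194],
    [-38,16,-194],
    [-38,16,-194],
    [-38,16,-194]
  ],
  "rot": [
    [0,0,0],
    [0,0,0],
    [0,0,0],
    [0,0,0],
    [0,0,0],
    [0,0,0],
    [0,0,0],
    [0,0,0],
    [0,0,0],
    [0,0,0]
  ],
  "grip": [1,1,1,1,1,1,1,1,1,1]
}}

```text
time_s: 59.55
eef_pos: [0.4378, 0.1903, 0.2985]
eef_rot: [0.0, 0.996, 0.086, -0.0]
wrist_force: [0.7, -1.1, -0.1]
opening: 1.004
grasp_force: 0.0
```

Run:
```python
from h import *
d=np.load("w2.npz"); c,P,E,K=cam("wrist")
T,o=tool(); print(T[:3,3].round(4),o["time_s"])
for nm,x,y,h in(("can",473,212.5,.088),("tin",528.4,280.6,.082),("jar",546,161,.072),("relay",508,-3.5,.045)):
    for Q in(d["P"],P):
        t=(np.hypot(Q[...,0]*1000-x,Q[...,1]*1000-y)<38)&(abs(Q[...,2]-h)<.007)
        if t.sum()>9: print(nm,rect(Q[t][:,:2]),t.sum(),np.median(Q[t][:,2]).round(4))
s=np.load("scene0.npz")["P"]; c2,P2,_,_=cam("scene"); cv2.imwrite("pics/fin.png",np.vstack([cv2.resize(c[:260,90:450,::-1],(560,404))[:300],cv2.resize(c2[140:300,150:470,::-1],(560,280))]))
```

```text
[0.4378 0.1903 0.2986] 59.6
can (array([473. , 212.5]), array([50.5, 50.9]), 35.45) 1719 0.0878
can (array([472.9, 212.3]), array([50.7, 50.9]), 58.5) 1727 0.0878
tin (array([528.5, 280.7]), array([48.1, 48.4]), 8.76) 2075 0.0802
tin (array([527.7, 280.9]), array([47.9, 48.4]), 8.59) 2084 0.0802
jar (array([546.3, 161.1]), array([54.8, 54.8]), 11.0) 2811 0.0725
jar (array([545.8, 161. ]), array([54.6, 54.6]), 9.86) 2832 0.0724
relay (array([508.2,  -3.1]), array([35.7, 34. ]), 87.9) 993 0.0445
```

View pics/fin.png

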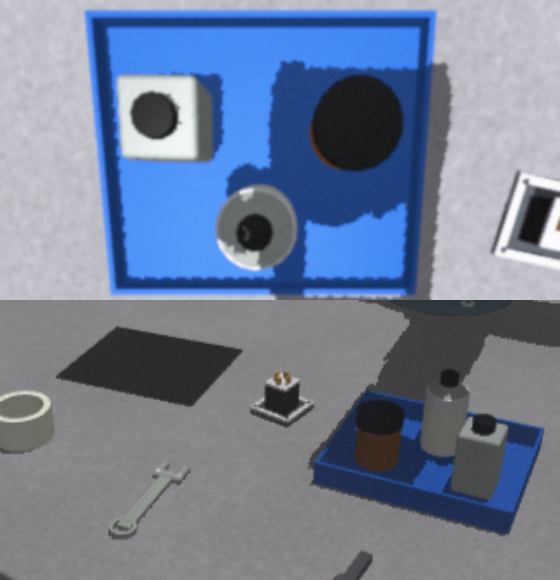

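All three containers are back within 1 mm of their start positions: tin (155,118), jar (357,122), can (257,228). The relay stands blades up in the pocket (283,398).

```bash
python3 -c "
from bench import ctrl; print(ctrl.hand_in())"
```

```text
the job is handed in; nothing more can be done
None
```

I handed in the job at about 60 s: the relay stands blades up in the test block's pocket, and the can, tin and jar are upright back in the tray within about 1 mm of where they started (no verdict came back).

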